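# Hold a transformer pressed home in the sprung contact fixture

## Task

Pluck the long transformer (the one with two coil windows) out of its pocket in the tray, lay it lengthwise on the base plate of the contact fixture, and push its end straight in under the lip until the sprung contact carriage inside is fully home. Finish while still gripping the transformer and holding it pressed home against the spring, because the tester reads it in that state. Leave the two short transformers in the tray, the flux jar and the solder reel where they are.

Things in the scene. Friction and masses are not known exactly. Their poses are not given: they have to be found in the camera images.
- long_center (a point): Centre of the long transformer (loose, 0.12 kg), half-way up. Solid block 24 wide (its x) x 52 long (its y) x 28 mm high (its z, up); coil-former edges and pins show up to 29 x 65 mm but are not solid. Both ends are alike. Grip across the width. It stands in one of the three tray pockets, top 20 mm above the tray's top face, long axis within 0.06 rad of the tray's x
- tray: Flat grey pocket tray, fixed for the episode, 98 (x) x 200 (y) x 12 mm; origin at the centre of its underside, on the worktop. Three equal pockets in a row along its y at -74, 0 and +74 mm, each 74 (x) x 36 (y) mm and 8 mm deep, one transformer in each, long axes along the tray's x
- fixture: Contact fixture, fixed, aluminium and black. Origin at the centre of its underside, on the worktop; +x is the push direction (away from the robot), z up. Base plate 150 (x) x 90 (y) mm, top at z = 8. At x = 20 to 60 stands a tunnel 58 wide, 45 high, open to -x, inside 34 mm wide (y = -17 to 17); its roof is the lip, underside at z = 39. Fingers must stay short of x = 20
- lip_edge (a point): Middle of the lip's lower front edge, at (20, 0, 39) mm in the fixture's frame, axes as the fixture's. When the long transformer is fully home its end is 12 mm behind this edge, and its centre at x = 6 mm in the fixture's frame
- carriage (a joint): Sprung carriage in the tunnel, slides along the fixture's +x, in m: 0 = out, 0.010 = fully home on its stop. Its brass nose, 10 wide x 14 mm high, centred at z = 22.5 mm, has its face at fixture x = 22 mm when out, 32 when home. The spring pushes back with about 4 N at first, 12 N when home, and returns the carriage when let go
- long_transformer: The same transformer (yellow tape, two coil windows on each long side); origin at the centre of its underside
- short_transformer: Short transformer with one coil window, about 31 x 43 x 29 mm, in another pocket; origin under its centre. Leave it
- shortest_transformer: Slightly smaller short transformer with one coil window, about 29 x 44 x 26 mm, in another pocket; origin under its centre. Leave it
- flux_jar: Black jar, 36 mm across, 52 mm high, near the fixture; origin under its centre. Leave it
- solder_reel: Reel of solder wire, 54 mm across, 36 mm high; origin under its centre. Leave it
Things that resemble listed ones, but are neither listed nor needed, are in the scene too. There is more than one size of the long_transformer; the job needs the largest.

How it is judged:
On the way:
1. the long transformer is plucked clear of the tray, in the fingers (z of long_center in the frame of tray above 0.05 m and contact force between the fingers and long_transformer above 1 N), for 0.2 s.
At the end, for the whole second after the job is handed in: Carriage pressed in 7.5 mm or more by the long transformer: its centre 2 to 10 mm ahead of the fixture's origin, within 7 mm of the middle line, 18 to 28 mm up, within 0.15 rad of straight and 0.12 rad of upright, at rest, and the fingers still on it (over 3 N) (value of joint carriage above 0.0075 m and x of long_center in the frame of fixture between 0.002 and 0.01 m and y of long_center in the frame of fixture between -0.007 and 0.007 m and z of long_center in the frame of fixture between 0.018 and 0.028 m and angle between the y axis of long_center and the x axis of fixture, either way round below 0.15 rad and angle between long_center's own z axis and vertical below 0.12 rad and contact force between the fingers and long_transformer above 3 N and linear speed of long_transformer below 0.01 m/s); the arm keeps its last pose, push and grip.
It fails at once if the larger short transformer is moved by more than 20 mm (distance of short_transformer from where it was at the start of the episode above 0.02 m).
It fails at once if the smaller short transformer is moved by more than 20 mm (distance of shortest_transformer from where it was at the start of the episode above 0.02 m).
It fails at once if the flux jar is moved by more than 20 mm (distance of flux_jar from where it was at the start of the episode above 0.02 m).
It fails at once if the solder reel is moved by more than 20 mm (distance of solder_reel from where it was at the start of the episode above 0.02 m).
It also fails if it takes over 35 s, if anything falls off the work surface, if the arm or the gripper's body presses on something with over 40 N, if the wrist force passes 120 N, or if a joint passes its speed limit or range.

## Robot

A 6-joint arm with a two-finger parallel gripper is mounted at the origin on a cart in front of the work surface, level with it; the furniture and walls round the work are solid. World frame = base frame: x ahead of the robot, y to its left, z up, the work surface at z = 0. Lengths are in m, angles in rad, forces in N, time in s.
With the tool pointing down it reaches from about 0.35 to 0.8 m from the base axis. Payload 7.3 kg.
Tool frame: the origin (TCP) lies between the finger pads; the fingertips stand 25 mm ahead of it and the grasp point (between the pads) lies 6 mm ahead of it (r.tip_extent is the distance from the TCP to the fingertips, in m); z points along the fingers, y is the line along which they close (so a half turn about z gives the same grasp; the last joint's range is limited). The gripper opens to 85 mm and grips with 20 to 120 N. Pads are 22 mm wide; open, the fingers measure 114 mm over their backs; the gripper's body (76 mm by 85 mm) begins 54 mm behind the grasp point. The pads swing forward as they close: fully open they stand 13 mm farther back than shut.
Start: joints at [-1.44, 0.342, 1.524, -0, 1.275, -0.146], TCP at [0.143, -0.505, 0.256] pointing down, gripper open.
Joint ranges: [-2.53, 2.53], [-0.77, 2.02], [0.04, 2.7], [-1, 4.14], [0.28, 2.66], [-3.11, 3.11]. Speed limits (rad/s): [2.57, 2.57, 3.14, 3.14, 3.14, 3.14].

## Interface

Orientations are given as a unit quaternion [x, y, z, w].
In Python, from workcell import r, command_gripper, optics gives the robot as it stands. The module is installed in compiled form; this text tells all that it offers. Calls block until the motion is done:
- r.reach(position, orientation): joint-space move of the TCP to a pose.
- r.move_straight(position, orientation=None, speed=0.15, max_force=None): straight line of the TCP; orientation=None keeps the orientation; speed is the mean speed in m/s. With max_force (N) it stops when the force on the tool has changed by that much, and returns True; else False.
- r.movej(angles): joint-space move.
- command_gripper(opening, force=None): finger opening in m; force is the grip in N (None keeps the last); returns when the fingers have stopped.
- r.hold(seconds).
- r.solve_ik(position, orientation): joint angles nearest the present ones, or None.
- r.read_state(): the state.
- optics.get_image(name): name is "scene" or "top" or "wrist"; returns (picture, depth): 400x640x3 uint8, red, green, blue; 400x640 float32, m along the optical axis (not along the pixel's ray), 0 where there is no reading.
- optics.camera_model(name): a dict with "K" (3x3 intrinsics, pixels), "k1" (the pictures are not rectified: a ray, as slopes to the right and down, at radius r is drawn at 1 + k1 r^2 times it, then the intrinsics apply), "R" (3x3) and "t" (3): a world point X has camera coordinates R X + t; the wrist camera has in their place "tool_from_camera" (4x4, takes a point from camera to tool coordinates, whose origin is the TCP and whose axes are the flange's). Camera axes: x right, y down, z forward; pixel columns grow to the right and rows downward; lengths in m; the calibration is good to about 2 mm. A picture is of the moment at which its call begins: read the wrist's pose just before it. camera_model takes no time and is no camera call.
A pose or a line that the arm cannot do raises r.PlanningError and nothing moves.
- r.finish_job(): hands the job in; it is judged then, once.
The state is a dict: "time_s": time; "joint_positions": joint angles; "dq": joint speeds; "tau": joint torques, N m; "eef_pos": TCP position; "eef_rot": TCP orientation; "contact_force": force on the tool from outside, world axes, zero at the start; "torque": the same for the moment, N m; "grip_width": finger opening in m; "grip_force": force on a finger pad.
Only numpy, scipy, OpenCV 4.12 (cv2) and the standard library are available. Lean on these libraries where they do the work, as an engineer would, in place of code of your own. Each camera call takes 0.05 s, during which the arm holds its last target. There are 200 camera calls.

## Working session

There is one attempt and no reset: what is moved stays moved. The work goes in short steps, each a Python script; the robot and the scene stay as the last script left them, time stands still between calls to the robot, and variables do not carry over. Pictures are saved under pics/ and viewed, at most 10 in all, crops included, and the job is handed in when it is done.

```bash
mkdir -p pics
cat > h.py <<'E'
import numpy as np, cv2
from workcell import r, command_gripper, optics
def undist(m,u,v):
    K=np.array(m["K"]);x=(u-K[0,2])/K[0,0];y=(v-K[1,2])/K[1,1]
    d=np.hypot(x,y);s=1.0
    for _ in range(20): s=1/(1+m["k1"]*(d*s)**2)
    return np.array([x*s,y*s,1.0])
def world(m,u,v,z=None,depth=None,Rt=None):
    c=undist(m,u,v)
    if Rt is None:
        R=np.array(m["R"]).T;o=-R@np.array(m["t"])
    else: R,o=Rt
    d=R@c
    return o+d*(depth if z is None else (z-o[2])/d[2])
E
python3 - <<'E'
from h import *
for n in("top","scene"):
    im,d=optics.get_image(n);cv2.imwrite(f"pics/{n}.png",im[:,:,::-1]);np.save(f"pics/{n}.npy",d)
    m=optics.camera_model(n);print(m)
s=r.read_state();print(s["time_s"],s["eef_rot"],s["grip_width"]);print(optics.camera_model("wrist"))
E
```

```text
{'K': array([[417.42503976,   0.        , 318.3260049 ],
       [  0.        , 417.42503976, 202.15375998],
       [  0.        ,   0.        ,   1.        ]]), 'k1': -0.020805935505100508, 'R': array([[ 0.00954256, -0.99983406,  0.01551766],
       [-0.98066591, -0.01239067, -0.19529681],
       [ 0.19545667, -0.01335401, -0.98062141]]), 't': array([-0.14962669,  0.49355261,  0.83135401])}
{'K': array([[461.83753917,   0.        , 322.93909021],
       [  0.        , 461.83753917, 192.99851585],
       [  0.        ,   0.        ,   1.        ]]), 'k1': -0.13829461361630038, 'R': array([[ 0.98266256, -0.18538749,  0.00240232],
       [-0.09744353, -0.52744459, -0.8439828 ],
       [ 0.15773094,  0.82911621, -0.53636486]]), 't': array([-0.50796576,  0.01403462,  1.24624102])}
0.1 [ 9.90439210e-01  1.37947992e-01  1.86325844e-05 -7.23114879e-04] 0.08549323910101347
{'K': array([[348.19908974,   0.        , 327.37541142],
       [  0.        , 348.19908974, 195.4214977 ],
       [  0.        ,   0.        ,   1.        ]]), 'k1': -0.06392200956959183, 'tool_from_camera': array([[-9.30056680e-04, -9.58145150e-01, -2.86281341e-01,
         7.35075521e-02],
       [ 9.99999567e-01, -8.84019149e-04, -2.90055986e-04,
        -6.31377755e-04],
       [ 2.48375489e-05, -2.86281487e-01,  9.58145558e-01,
        -1.17792044e-01],
       [ 0.00000000e+00,  0.00000000e+00,  0.00000000e+00,
         1.00000000e+00]])}
```

View pics/top.png

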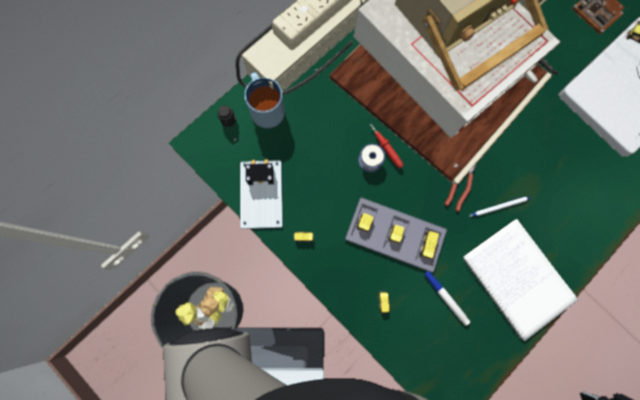

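View pics/scene.png

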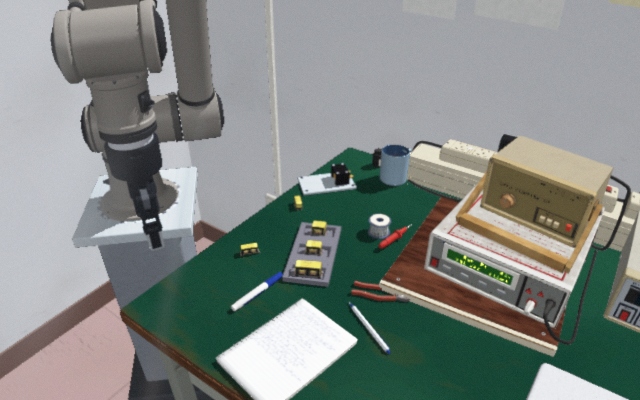

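The top view shows the tray at about (396,234), with the long transformer in its right pocket (430,244). The fixture is at (261,193) with its tunnel pointing up-image (about +x), the reel is at (371,157) and the jar at (227,116). The scene view confirms that the near pocket holds the two-window part.

Run:
```python
from h import *
im=cv2.imread("pics/top.png");m=optics.camera_model("top")
hsv=cv2.cvtColor(im,cv2.COLOR_BGR2HSV)
y=cv2.inRange(hsv,(22,120,120),(35,255,255))
for c in cv2.findContours(y,0,1)[0]:
    if cv2.contourArea(c)>40:
        b=cv2.minAreaRect(c);print("yel",b,world(m,*b[0],z=.03).round(3))
w=cv2.inRange(hsv,(0,0,130),(180,60,255));w[:,:230]=0;w[:,295:]=0;w[:150]=0;w[240:]=0
c=max(cv2.findContours(w,0,1)[0],key=cv2.contourArea);b=cv2.minAreaRect(c)
print("fix",b,[world(m,*p,z=.008).round(4) for p in cv2.boxPoints(b)])
g=cv2.inRange(hsv,(105,10,60),(160,90,170));g[:,:335]=0;g[:,455:]=0;g[:190]=0;g[280:]=0
c=max(cv2.findContours(g,0,1)[0],key=cv2.contourArea);b=cv2.minAreaRect(c)
print("tray",b,[world(m,*p,z=.012).round(4) for p in cv2.boxPoints(b)])
print(world(m,227,116,z=.052),world(m,371,155,z=.036))
```

```text
yel ((186.72682189941406, 314.4897155761719), (17.230993270874023, 18.95409393310547), 68.96248626708984) [0.261 0.123 0.03 ]
yel ((384.39630126953125, 302.06707763671875), (18.552499771118164, 8.503228187561035), 83.6598129272461) [ 0.29  -0.283  0.03 ]
yel ((218.94696044921875, 306.4746398925781), (8.786003112792969, 28.750627517700195), 25.559965133666992) [0.278 0.058 0.03 ]
yel ((303.0, 236.0), (8.0, 18.0), 90.0) [ 0.425 -0.113  0.03 ]
yel ((430.3236083984375, 244.20591735839844), (10.914102554321289, 25.951313018798828), 14.03624439239502) [ 0.411 -0.384  0.03 ]
yel ((396.8018798828125, 233.44338989257812), (10.576762199401855, 14.972299575805664), 15.945395469665527) [ 0.433 -0.313  0.03 ]
yel ((365.1999816894531, 221.90000915527344), (11.700427055358887, 14.862704277038574), 18.434947967529297) [ 0.457 -0.245  0.03 ]
fix ((256.0, 200.0), (78.0, 52.0), 90.0) [array([0.5955, 0.0551, 0.008 ]), array([ 0.5971, -0.0619,  0.008 ]), array([ 0.4209, -0.0666,  0.008 ]), array([0.4196, 0.0462, 0.008 ])]
tray ((396.5968933105469, 234.7469482421875), (93.6360092163086, 44.990478515625), 20.942651748657227) [array([ 0.422 , -0.2029,  0.012 ]), array([ 0.5155, -0.2388,  0.012 ]), array([ 0.4431, -0.43  ,  0.012 ]), array([ 0.352 , -0.3906,  0.012 ])]
[0.68480346 0.05794855 0.052     ] [ 0.60517397 -0.25922049  0.036     ]
```

```bash
cat >> h.py <<'E'
from scipy.spatial.transform import Rotation as Rn
def q(psi): return (Rn.from_euler('z',psi)*Rn.from_euler('x',np.pi)).as_quat()
def wrist(name):
    s=r.read_state();im,d=optics.get_image("wrist");m=optics.camera_model("wrist")
    R=Rn.from_quat(s["eef_rot"]).as_matrix();T=np.array(m["tool_from_camera"])
    Rt=(R@T[:3,:3],R@T[:3,3]+np.array(s["eef_pos"]))
    cv2.imwrite(f"pics/{name}.png",im[:,:,::-1]);np.savez(f"pics/{name}.npz",d=d,R=Rt[0],o=Rt[1]);return im,d,m,Rt
E
python3 - <<'E'
from h import *
print(r.tip_extent)
r.reach([.49,-.005,.24],q(0));wrist("wfix")
r.reach([.415,-.37,.20],q(-.36));wrist("wtray")
print(r.read_state()["time_s"])
E
```

```text
0.025
3.775
```

View pics/wfix.png

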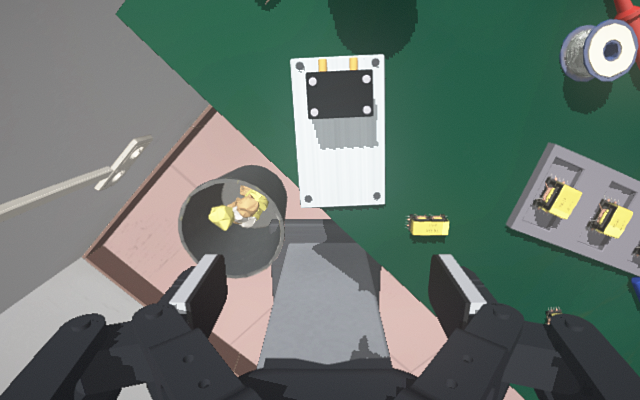

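View pics/wtray.png

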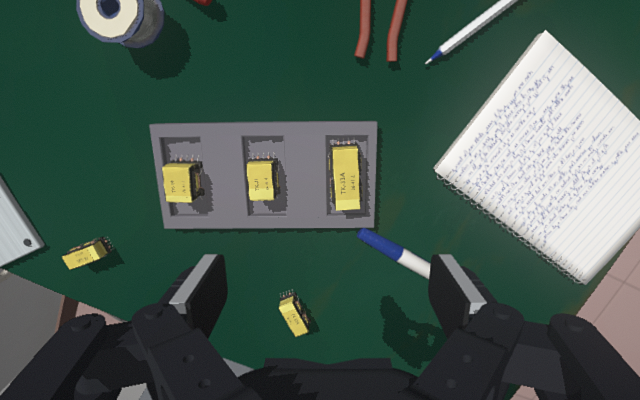

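The wrist fixture view shows the plate with corners at about (291,59), (384,54), (386,205) and (302,207), and the black tunnel roof at (306–375, 70–119). In the tray view the long transformer (tape 334–360 × 147–210) is in the right pocket.

Run:
```python
from h import *
m=optics.camera_model("wrist")
def ld(n):
    z=np.load(f"pics/{n}.npz");return cv2.imread(f"pics/{n}.png"),(z["R"],z["o"]),z["d"]
def rect(mask,z,Rt):
    c=max(cv2.findContours(mask,0,cv2.CHAIN_APPROX_NONE)[0],key=cv2.contourArea)[:,0]
    P=np.array([world(m,*p,z=z,Rt=Rt)[:2] for p in c])
    b=cv2.minAreaRect((P*1000).astype(np.float32));print(b);print(cv2.boxPoints(b).round(1).tolist())
im,Rt,d=ld("wfix");hsv=cv2.cvtColor(im,cv2.COLOR_BGR2HSV)
def win(k,x0,y0,x1,y1):
    o=np.zeros_like(k);o[y0:y1,x0:x1]=k[y0:y1,x0:x1];return o
w=win(cv2.bitwise_not(cv2.inRange(hsv,(60,100,0),(90,255,255))),285,45,395,200)  # non-green
# plate: bright; close over tunnel
w=win(cv2.inRange(hsv,(0,0,120),(180,60,255)),280,45,395,212)
w=cv2.morphologyEx(w,cv2.MORPH_OPEN,np.ones((3,3)))
print("plate");rect(w,.008,Rt)
for c in [(291,59),(384,54),(386,205),(302,207)]: print(world(m,*c,z=.008,Rt=Rt).round(4))
k=win(cv2.inRange(im,(0,0,0),(60,60,60)),300,64,382,125)
print("roof");rect(k,.045,Rt)
print("depth roof",world(m,340,95,depth=d[95,340],Rt=Rt),"plate",world(m,340,180,depth=d[180,340],Rt=Rt))
im,Rt,d=ld("wtray");hsv=cv2.cvtColor(im,cv2.COLOR_BGR2HSV)
y=win(cv2.inRange(hsv,(20,100,100),(36,255,255)),320,130,375,225)
print("long");rect(y,.032,Rt);print(world(m,346,180,depth=d[180,346],Rt=Rt))
g=win(cv2.inRange(hsv,(110,8,60),(170,90,200)),140,110,390,240)
print("tray");rect(g,.012,Rt)
```

```text
plate
((519.3567504882812, -7.9613800048828125), (154.50119018554688, 107.69683074951172), 2.344813346862793)
[[440.0, 42.70000076293945], [444.3999938964844, -64.9000015258789], [598.7000122070312, -58.599998474121094], [594.2999877929688, 49.0]]
[0.5939 0.0294 0.008 ]
[ 0.5984 -0.0586  0.008 ]
[ 0.4482 -0.0669  0.008 ]
[0.4461 0.0221 0.008 ]
roof
((579.5211791992188, -39.84173583984375), (7.348034858703613, 5.078066349029541), 70.54344940185547)
[[575.9000244140625, -42.5], [580.7000122070312, -44.20000076293945], [583.0999755859375, -37.20000076293945], [578.4000244140625, -35.5]]
depth roof [ 0.56086111 -0.01598229  0.04451036] plate [ 0.47581398 -0.01788469  0.00910016]
long
((412.8726806640625, -383.7001647949219), (21.389780044555664, 55.22102737426758), 72.81128692626953)
[[383.29998779296875, -385.79998779296875], [436.1000061035156, -402.1000061035156], [442.3999938964844, -381.6000061035156], [389.70001220703125, -365.29998779296875]]
[ 0.41158441 -0.38338723  0.03233927]
tray
((435.1009216308594, -314.50830078125), (199.94325256347656, 98.88037872314453), 69.75988006591797)
[[354.1000061035156, -391.20001220703125], [446.8999938964844, -425.3999938964844], [516.0999755859375, -237.8000030517578], [423.29998779296875, -203.60000610351562]]
```

```bash
python3 -c "
import cv2
a=cv2.imread('pics/wfix.png')[40:215,280:400];b=cv2.imread('pics/wtray.png')[115:235,310:390]
a=cv2.resize(a,None,fx=3,fy=3);b=cv2.resize(b,(350,525));cv2.imwrite('pics/c1.png',cv2.hconcat([a,b]))"
```

```text
(no output)
```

View pics/c1.png

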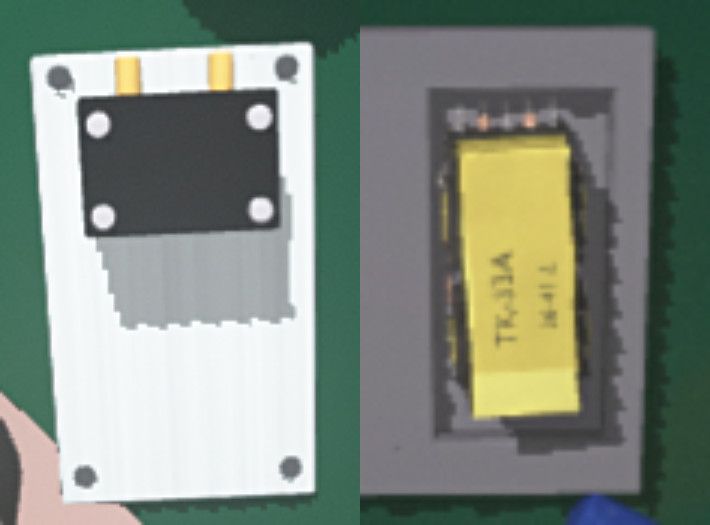

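Run:
```python
from h import *
m=optics.camera_model("wrist");z=np.load("pics/wfix.npz");Rt=(z["R"],z["o"])
P=np.array([world(m,*c,z=.045,Rt=Rt) for c in [(306.3,72.7),(372.3,69.7),(373,116.3),(309,118.7)]]);print(P.round(4),P.mean(0))
psi=-.30;u=np.array([np.cos(psi),np.sin(psi),0]);c=np.array([.4125,-.3837,0])-.007*u
command_gripper(.045,force=70)
r.reach(c+[0,0,.10],q(psi))
print(r.move_straight(c+[0,0,.041],speed=.08,max_force=15))
s=r.read_state();print(s["eef_pos"])
command_gripper(.0,force=70)
s=r.read_state();print(s["grip_width"],s["grip_force"],s["contact_force"])
r.move_straight(c+[0,0,.16],speed=.12)
s=r.read_state();print(s["eef_pos"],s["grip_width"],s["grip_force"],s["time_s"],s["contact_force"])
wrist("wheld")
```

```text
[[ 0.5795  0.013   0.045 ]
 [ 0.5819 -0.0434  0.045 ]
 [ 0.5427 -0.0452  0.045 ]
 [ 0.5406  0.0112  0.045 ]] [ 0.56117306 -0.01610008  0.045     ]
False
[ 0.40606822 -0.38189556  0.04141062]
0.02282223310461939 70.3100073337555 [-0.59722178  0.76682427  5.72981622]
[ 0.40547789 -0.38125771  0.15918305] 0.023424189482995364 69.59147572517395 7.0833 [ 0.13087397  0.91226135 -1.13764819]
```

View pics/wheld.png

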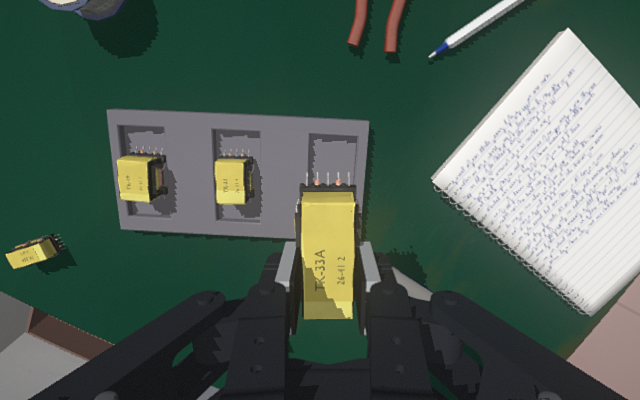

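The transformer is held straight between the pads (tape 302–355 × 192–318) and its pocket is empty. Next I'll place it on the plate and push.

Run:
```python
from h import *
m=optics.camera_model("wrist");z=np.load("pics/wheld.npz");Rt=(z["R"],z["o"]);s=r.read_state();e=np.array(s["eef_pos"])
RT=Rn.from_quat(s["eef_rot"]).as_matrix()
A=np.array([RT.T@(world(m,*p,z=e[2]-.0094,Rt=Rt)-e) for p in [(303,192),(354,192),(352,318),(303,318)]]);print(A.round(4))
off=float(np.clip(A[:,0].mean(),.003,.011));print("off",off)
yaw=.05;u=np.array([np.cos(yaw),np.sin(yaw),0]);o=np.array([.5214,-.0183,0])
f=lambda x,zz:o+u*(x-off)+[0,0,zz]
r.reach(f(-.026,.16),q(yaw))
r.move_straight(f(-.026,.056),speed=.12)
print(r.move_straight(f(-.026,.042),speed=.03,max_force=5))
s=r.read_state();print(s["eef_pos"],s["contact_force"],s["grip_width"],s["time_s"])
wrist("wplace")
```

```text
[[ 0.0364 -0.0101  0.0094]
 [ 0.0364  0.0093  0.0093]
 [-0.0201  0.0097  0.0094]
 [-0.0201 -0.0114  0.0094]]
off 0.008177929139729336
True
[ 0.48756328 -0.02003786  0.04588391] [-0.69960662  0.32130071  6.00499538] 0.02340132937110028 9.9333
```

View pics/wplace.png

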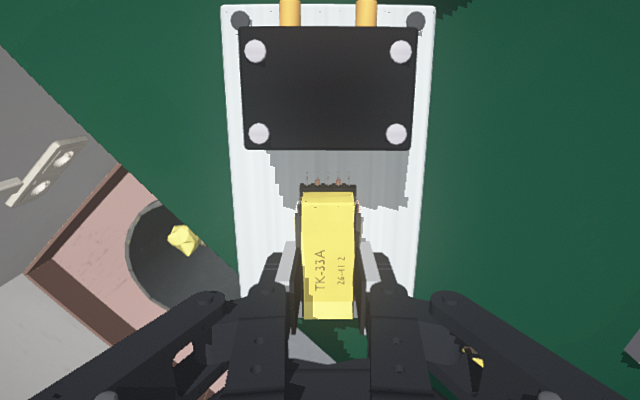

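Placed flat, with the tape centred at column 328 and the tunnel at about 330, both straight. I'll push it home now.

Run:
```python
from h import *
off=.0082;yaw=.05;u=np.array([np.cos(yaw),np.sin(yaw),0]);o=np.array([.5214,-.0183,0])
f=lambda x,zz:o+u*(x-off)+[0,0,zz]
def st(t):
    s=r.read_state();d=np.array(s["eef_pos"])-o
    print(t,"cx",round(d@u+off,4),"y",round(d@[-u[1],u[0],0],4),"z",round(d[2],4),"F",np.round(s["contact_force"],1),s["grip_force"],s["grip_width"],s["time_s"])
command_gripper(.0,force=100)
st(0)
print(r.move_straight(f(-.008,.0460),speed=.05,max_force=15));st("pre")
for x in(-.003,-.001,.001,.003,.005):
    h=r.move_straight(f(x,.0460),speed=.02,max_force=20);st((x,h))
    if h: break
if not h: print(r.move_straight(f(.012,.0460),speed=.015,max_force=10));st("end")
r.hold(.3);st("hold");wrist("wend")
```

```text
0 cx -0.0256 y -0.0001 z 0.046 F [-0.9 -0.   7.4] 98.59461307525635 0.022435439704544646 10.2
True
pre cx -0.0241 y 0.0001 z 0.046 F [1.1 1.  3.7] 98.18126678466797 0.02278075735085727 10.4167
(-0.003, False) cx -0.0047 y 0.0002 z 0.0461 F [-6.3  0.5  9.9] 99.16531562805176 0.023115611890289153 11.675
(-0.001, False) cx -0.0024 y 0.0002 z 0.0461 F [-4.9  0.6  8.6] 98.82583379745483 0.022449188186023556 11.925
(0.001, False) cx -0.0011 y 0.0003 z 0.0461 F [-7.3  0.1 11. ] 99.25519466400146 0.022081843559144054 12.175
(0.003, False) cx -0.0006 y 0.0003 z 0.0461 F [-12.8  -1.5  16.1] 99.91466760635376 0.022505573733438193 12.425
(0.005, False) cx 0.0008 y 0.0003 z 0.0461 F [-15.2  -1.9  17.5] 100.12373685836792 0.022508021994336307 12.675
True
end cx 0.0049 y 0.0003 z 0.0463 F [-3.5 -0.1  7.8] 98.89099359512329 0.022186023224228982 13.1167
hold cx 0.0047 y 0.0003 z 0.0463 F [-3.8 -1.4  7.7] 98.85538101196289 0.022652935251945325 13.4167
```

View pics/wend.png

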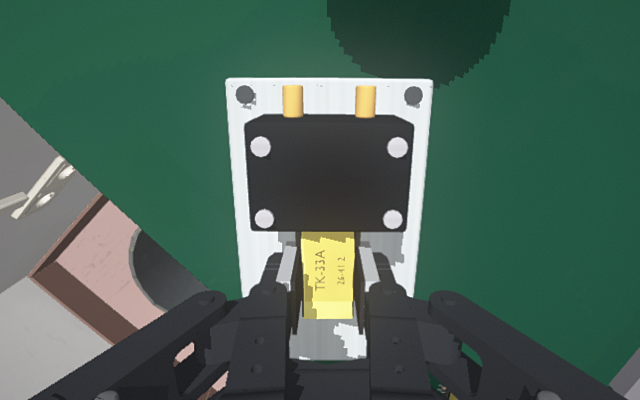

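The tape's back edge is still at row 318, so it hasn't slipped in the fingers, and its front is under the lip. The stop triggered on a drop in force, so I'll keep going in small steps until the hard stop.

Run:
```python
from h import *
off=.0082;yaw=.05;u=np.array([np.cos(yaw),np.sin(yaw),0]);o=np.array([.5214,-.0183,0])
f=lambda x,zz:o+u*(x-off)+[0,0,zz]
def st(t):
    s=r.read_state();d=np.array(s["eef_pos"])-o
    print(t,"cx",round(d@u+off,4),"z",round(d[2],4),"F",np.round(s["contact_force"],1),round(s["grip_force"],1),s["time_s"])
    return -np.array(s["contact_force"])@u
for x in np.arange(.006,.0145,.001):
    r.move_straight(f(x,.0464),speed=.01,max_force=30);r.hold(.15)
    if st(round(x,4))>24: break
r.hold(.3);st("hold");wrist("wend2")
```

```text
0.006 cx 0.0047 z 0.0464 F [-5.1 -0.   6.8] 98.5 13.8667
0.007 cx 0.0048 z 0.0464 F [-7.6 -0.9  9.8] 99.1 14.2667
0.008 cx 0.0048 z 0.0464 F [-10.6  -1.9  11.9] 99.5 14.6667
0.009 cx 0.005 z 0.0464 F [-14.2  -2.7  16.6] 99.9 15.0667
0.01 cx 0.0052 z 0.0464 F [-15.3  -3.6  19.3] 100.2 15.4667
0.011 cx 0.0058 z 0.0464 F [-18.   -3.7  19.2] 100.3 15.8667
0.012 cx 0.0065 z 0.0464 F [-18.7  -3.5  20.1] 100.4 16.2667
0.013 cx 0.0072 z 0.0464 F [-19.9  -3.1  21.5] 100.5 16.6667
0.014 cx 0.0079 z 0.0464 F [-21.   -3.8  22.6] 100.6 17.0667
hold cx 0.008 z 0.0464 F [-20.5  -3.7  20.8] 100.6 17.3667
```

View pics/wend2.png

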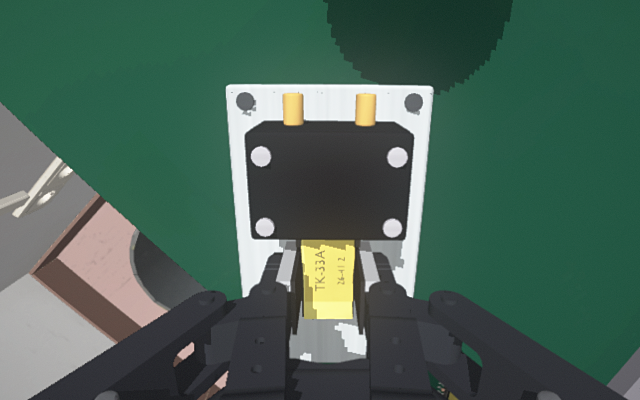

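Run:
```python
from h import *
m=optics.camera_model("wrist")
u=np.array([np.cos(.05),np.sin(.05),0]);o=np.array([.5214,-.0183,0])
for n in("wplace","wend","wend2"):
    im=cv2.imread(f"pics/{n}.png");z=np.load(f"pics/{n}.npz");Rt=(z["R"],z["o"]);hsv=cv2.cvtColor(im,cv2.COLOR_BGR2HSV)
    k=cv2.inRange(hsv[:,295:362],(20,100,100),(36,255,255))[150:340];rows=np.where(k.sum(1)/255>25)[0]+150
    b=rows.max();t=rows.min()
    # roof front edge at z=.045: last dark row at column 330
    g=cv2.cvtColor(im,cv2.COLOR_BGR2GRAY)
    kk=[v for v in range(100,240) if g[v,285]<70 and g[v,375]<70];e=max(kk)
    print(n,t,b,"tape back x",((world(m,328,b+.5,z=.036,Rt=Rt)-o)@u).round(4),"front",((world(m,328,t-.5,z=.036,Rt=Rt)-o)@u).round(4),
     "roof",e,((world(m,330,e+.5,z=.045,Rt=Rt)-o)@u).round(4), "pitch depth", [round(world(m,328,v,depth=z["d"][v,328],Rt=Rt)[2],4) for v in (240,275,310)])
print(r.read_state()["eef_rot"],q(.05))
```

```text
wplace 192 318 tape back x -0.0541 front 0.0029 roof 149 0.0204 pitch depth [np.float64(0.0365), np.float64(0.0366), np.float64(0.0366)]
wend 232 301 tape back x -0.0159 front 0.0166 roof 230 0.021 pitch depth [np.float64(0.0365), np.float64(0.0367), np.float64(0.0365)]
wend2 240 301 tape back x -0.013 front 0.0163 roof 238 0.021 pitch depth [np.float64(0.0369), np.float64(0.0379), np.float64(0.0372)]
[ 0.99953316  0.02598153 -0.01603995 -0.00106483] [9.99687516e-01 2.49973959e-02 1.53064904e-18 6.12132058e-17]
```

The transformer moved with the tool without slipping, and the force is still rising as a spring would. It isn't on the stop yet, so I'll push further and ease the down-press that causes friction.

Run:
```python
from h import *
off=.0082;yaw=.05;u=np.array([np.cos(yaw),np.sin(yaw),0]);o=np.array([.5214,-.0183,0])
f=lambda x,zz:o+u*(x-off)+[0,0,zz]
def st(t):
    s=r.read_state();d=np.array(s["eef_pos"])-o
    print(t,"cx",round(d@u+off,4),"z",round(d[2],4),"F",np.round(s["contact_force"],1),round(s["grip_force"],1),s["time_s"],(Rn.from_quat(s["eef_rot"]).as_matrix()[:,2]).round(3))
    return -np.array(s["contact_force"])@u,d@u
p=None
for x in np.arange(.0145,.0205,.001):
    r.move_straight(f(x,.0472),speed=.01,max_force=30);r.hold(.15)
    F,c=st(round(x,4))
    if F>30 or (p and c-p[1]<.0003 and F-p[0]>2): break
    p=(F,c)
r.hold(.3);st("hold");wrist("wend3")
```

```text
0.0145 cx 0.0089 z 0.0466 F [-16.6  -3.9  14.5] 99.4 17.8167 [-0.031  0.001 -1.   ]
0.0155 cx 0.0094 z 0.0466 F [-18.2  -4.5  15.7] 99.7 18.2167 [-0.032  0.001 -0.999]
0.0165 cx 0.0095 z 0.0465 F [-22.4  -4.4  18.4] 100.2 18.6167 [-0.035  0.001 -0.999]
hold cx 0.0095 z 0.0466 F [-22.   -4.5  19.1] 100.2 18.9167 [-0.035  0.001 -0.999]
```

Run:
```python
from h import *
yaw=.05;u=np.array([np.cos(yaw),np.sin(yaw),0]);o=np.array([.5214,-.0183,0])
r.move_straight(o+u*(.0180-.0082)+[0,0,.0474],speed=.01,max_force=30);r.hold(.4)
s=r.read_state();print((np.array(s["eef_pos"])-o)@u+.0082,s["contact_force"],s["grip_force"],s["time_s"])
if (-np.array(s["contact_force"])@u)>20: print(r.finish_job())
```

```text
0.009602884149802302 [-25.86175891  -4.77565228  21.17409894] 100.37549614906311 19.6667
the job is handed in; nothing more can be done
None
```

I handed the job in at about 20 s, still gripping the long transformer (about 100 N) and pressing it against the fixture with about 26 N; the verdict isn't known. I judge the carriage fully home from about 10 mm of travel after first contact and then a hard stop, not from a direct reading.

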